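# Put the canister set back on its rack by size

### The job

The rack is off the window grille and freshly wiped: stand the four steel canisters upright on its four coasters in order of size, one centred on each coaster, the largest next to the salt pot and so on down to the smallest next to the measuring cup. The colour of a coaster does not matter; leave the salt pot and the measuring cup where they stand, and do not knock any canister over.

Things in the scene. Friction and masses are not known exactly. Their poses are not given: they have to be found in the camera images.
- can_1_mid (a point): the smallest of four loose round steel canisters with domed lids: 42 mm across, 58 mm tall in all; straight smooth wall from its base to 44 mm up, then a dome 14 mm high, too sloped to grip. The point is at its centre, 29 mm above its underside; z is up along its axis. About 90 g, give or take a third. At the start it stands on the counter (z = 0), between robot and rack, at least 30 mm clear of anything else.
- can_2_mid (a point): the second smallest of four loose round steel canisters with domed lids: 48 mm across, 74 mm tall in all; straight smooth wall from its base to 60 mm up, then a dome 14 mm high, too sloped to grip. The point is at its centre, 37 mm above its underside; z is up along its axis. About 120 g, give or take a third. At the start it stands on the counter (z = 0), between robot and rack, at least 30 mm clear of anything else.
- can_3_mid (a point): the second largest of four loose round steel canisters with domed lids: 54 mm across, 90 mm tall in all; straight smooth wall from its base to 76 mm up, then a dome 14 mm high, too sloped to grip. The point is at its centre, 45 mm above its underside; z is up along its axis. About 160 g, give or take a third. At the start it stands on the counter (z = 0), between robot and rack, at least 30 mm clear of anything else.
- can_4_mid (a point): the largest of four loose round steel canisters with domed lids: 60 mm across, 106 mm tall in all; straight smooth wall from its base to 92 mm up, then a dome 14 mm high, too sloped to grip. The point is at its centre, 53 mm above its underside; z is up along its axis. About 210 g, give or take a third. At the start it stands on the counter (z = 0), between robot and rack, at least 30 mm clear of anything else.
- coaster_red: red round flat coaster, 70 mm across and 4 mm thick, fixed on the low metal rack (560 x 130 mm, level top 30 mm above the counter, no rim). Its point is the centre of its underside, so a canister stands 4 mm above that. The four coasters form a row along the rack, roughly 90 mm apart; which colour lies where in the row differs each time, and colour does not matter for the order.
- coaster_blue: blue round flat coaster, 70 mm across and 4 mm thick, fixed on the low metal rack (560 x 130 mm, level top 30 mm above the counter, no rim). Its point is the centre of its underside, so a canister stands 4 mm above that. The four coasters form a row along the rack, roughly 90 mm apart; which colour lies where in the row differs each time, and colour does not matter for the order.
- coaster_green: green round flat coaster, 70 mm across and 4 mm thick, fixed on the low metal rack (560 x 130 mm, level top 30 mm above the counter, no rim). Its point is the centre of its underside, so a canister stands 4 mm above that. The four coasters form a row along the rack, roughly 90 mm apart; which colour lies where in the row differs each time, and colour does not matter for the order.
- coaster_black: black round flat coaster, 70 mm across and 4 mm thick, fixed on the low metal rack (560 x 130 mm, level top 30 mm above the counter, no rim). Its point is the centre of its underside, so a canister stands 4 mm above that. The four coasters form a row along the rack, roughly 90 mm apart; which colour lies where in the row differs each time, and colour does not matter for the order.
- salt_pot: white ceramic salt pot with a blue band and a wooden lid, 70 mm across and 82 mm tall, loose, standing on the rack at one end of the row of coasters (either end), about 100 mm from the nearest coaster's centre. Its point is the centre of its underside.
- measuring_cup: open aluminium measuring cup, 66 mm across the rim and 55 mm tall, loose, standing on the rack at the other end of the row. Its point is the centre of its underside; the line from the salt pot to it runs along the row.
Mind the look-alikes: they are no part of the job. What is shaped like the salt_pot but orange is not meant.

How it is judged:
At the end, for the whole second after the job is handed in: Each canister stands upright (within 0.1 rad), released and at rest on a coaster, its axis within 12 mm of the coaster's centre; counted from the salt pot towards the measuring cup, the coasters carry the largest, second largest, second smallest and smallest (horizontal distance between can_1_mid and salt_pot above 0.325 m and (horizontal distance between can_1_mid and coaster_red below 0.012 m or horizontal distance between can_1_mid and coaster_blue below 0.012 m or horizontal distance between can_1_mid and coaster_green below 0.012 m or horizontal distance between can_1_mid and coaster_black below 0.012 m) and height (world z) of can_1_mid between 0.057 and 0.069 m and angle between each of can_1_mid, can_2_mid, can_3_mid, can_4_mid's own z axis and vertical below 0.1 rad and linear speed of each of can_1, can_2, can_3, can_4 below 0.02 m/s and horizontal distance between can_2_mid and salt_pot between 0.235 and 0.325 m and (horizontal distance between can_2_mid and coaster_red below 0.012 m or horizontal distance between can_2_mid and coaster_blue below 0.012 m or horizontal distance between can_2_mid and coaster_green below 0.012 m or horizontal distance between can_2_mid and coaster_black below 0.012 m) and height (world z) of can_2_mid between 0.065 and 0.077 m and horizontal distance between can_3_mid and salt_pot between 0.145 and 0.235 m and (horizontal distance between can_3_mid and coaster_red below 0.012 m or horizontal distance between can_3_mid and coaster_blue below 0.012 m or horizontal distance between can_3_mid and coaster_green below 0.012 m or horizontal distance between can_3_mid and coaster_black below 0.012 m) and height (world z) of can_3_mid between 0.073 and 0.085 m and horizontal distance between can_4_mid and salt_pot below 0.145 m and (horizontal distance between can_4_mid and coaster_red below 0.012 m or horizontal distance between can_4_mid and coaster_blue below 0.012 m or horizontal distance between can_4_mid and coaster_green below 0.012 m or horizontal distance between can_4_mid and coaster_black below 0.012 m) and height (world z) of can_4_mid between 0.081 and 0.093 m); the robot touches nothing.
It fails at once if the salt pot is shifted by more than 25 mm (distance of salt_pot from where it was at the start of the episode above 0.025 m).
It fails at once if the measuring cup is shifted by more than 25 mm (distance of measuring_cup from where it was at the start of the episode above 0.025 m).
It fails at once if a canister is knocked over (angle between any of can_1_mid, can_2_mid, can_3_mid, can_4_mid's own z axis and vertical above 0.8 rad).
It also fails if it takes over 107 s, if anything falls off the work surface, if the arm or the gripper's body presses on something with over 40 N, if the wrist force passes 120 N, or if a joint passes its speed limit or range.

### The arm

A 6-joint arm with a two-finger parallel gripper is mounted at the origin on the work surface. World frame = base frame: x ahead of the robot, y to its left, z up, the work surface at z = 0. Lengths are in m, angles in rad, forces in N, time in s.
With the tool pointing down it reaches from about 0.225 to 0.875 m from the base axis. Payload 3.4 kg.
Tool frame: the origin (TCP) lies between the finger pads; the fingertips stand 11 mm ahead of it and the grasp point (between the pads) lies 8 mm behind it (tips_ahead is the distance from the TCP to the fingertips, in m); z points along the fingers, x is the direction in which the jaws open and shut, and the axes are right-handed (so a half turn about z gives the same grasp; the last joint's range is limited). The gripper opens to 85 mm and grips with 20 to 120 N. Pads are 22 mm wide; open, the fingers measure 114 mm over their backs; the gripper's body (76 mm by 85 mm) begins 54 mm behind the grasp point. The pads swing forward as they close: fully open they stand 13 mm farther back than shut.
Start: joints at [-1.339, 0.276, 1.505, -0, 1.361, -0.121], TCP at [0.199, -0.54, 0.242] pointing down, gripper open.
Joint ranges: [-2.89, 2.89], [-0.75, 2.08], [0.22, 2.7], [-1.18, 4.32], [0.11, 2.71], [-2.7, 2.7]. Speed limits (rad/s): [2.57, 2.57, 3.14, 3.14, 3.14, 3.14].

### API

Orientations are given as a unit quaternion [w, x, y, z].
In Python, from rig import get_state, get_image, sign_off, masks_of, tips_ahead gives the robot as it stands.
- The arm moves only by the tool play_rows, never from a script. Its argument "series" is a list of rows, each an object of numbers: "fingers": the closure, from -1 (fully open) to 1 (shut); "dx", "dy", "dz": the shift along the world's x, y, z in mm; "turn": the turn about the world's z in rad. A call has 1 to 20 rows; each row shifts and turns the pose as measured when the row begins; what a row does not reach is not made up. A row lasts 1/12 s, in which the tool goes at most 41.7 mm and 7.16 degrees, less where a joint would pass 70% of its speed; a pose out of reach is approached as far as the arm can. A call with a gripper value outside its range is refused whole. The fingers move at their own pace and stop on an object; "squeeze" is the grip in N (left out, the last holds). Time passes only in rows, so rows that do not move let the fingers close. It gives the time, the measured TCP pose, the force and the opening at its end, in the units of the state.
- get_state(): the state, without advancing time (a new reading comes with each control period).
- get_image(name): name is "scene" or "top" or "wrist"; returns a dict with "pixels" (384x512x3 uint8, red, green, blue), "vfov" (degrees; the focal length in pixels is half the picture's height over the tangent of half this angle, whatever the lens; pixels are square), "cx", "cy" (the principal point, pixels), "dist" ([k1, k2, p1, p2, k3] as OpenCV has them; the pictures are not rectified), "rvec" (rotation vector, rad) and "tvec" (3), from world to camera coordinates, as OpenCV has them; the wrist camera has in their place "hand_eye" (4x4, takes a point from camera to tool coordinates, whose origin is the TCP and whose axes are the tool frame's). Camera axes: x right, y down, z forward; pixel columns grow to the right and rows downward; lengths in m; the calibration is good to about 2 mm. A picture is of the moment at which its call begins: read the wrist's pose just before it. There is no depth.
- sign_off(): hands the job in, once; it reports no verdict.
Trained networks look in a picture, given as the dict that the camera call returned (one of the last four; its "shot" number tells which), for a name from the list of things; names that differ only in an ending like _2 or _b are one class to them, and where a whole thing is asked for, a point or a joint stands for the part that bears it (a point fixed in the world has none). Each returns a list of dicts, best first, with "p" (0 to 1); they miss things now and then, are a little off and sometimes report something else, mostly with a low value. They report only what shows in the picture. A call takes as long as a camera call. They do not tell look-alikes from the thing itself.
- masks_of(picture, label): "region" (384x512 bool, what is visible of it) and "xy" ([column, row] in pixels, amid what is visible of it).
The state is a dict: "clock": time; "qpos": joint angles; "qd": joint speeds; "effort": joint torques, N m; "position": TCP position; "ee_rot": TCP orientation; "contact_force": force on the tool from outside, world axes, zero at the start; "moment": the same for the moment, N m; "width": finger opening in m.
Only numpy, scipy, OpenCV 4.12 (cv2) and the standard library are available. Lean on these libraries where they do the work, as an engineer would, in place of code of your own. Each camera call takes 0.05 s, during which the arm holds its last target. There are 200 camera calls.

## Working session

There is one attempt and no reset: what is moved stays moved. The work goes in short steps, Python scripts to look and compute and a tool call to move; the robot and the scene stay as the last step left them, time stands still between calls to the robot, and variables do not carry over. Pictures are saved under pics/ and viewed, about 12 in all and at most 16, crops included, and the job is handed in when it is done.

Besides the shell and the picture viewer there is one more tool, called after "Emit:" by a JSON object that holds its "method" and its "body". play_rows: Moves the arm, as the interface text tells. Its arguments: {"type":"object","properties":{"series":{"type":"array"},"squeeze":{"type":"number"}},"required":["series"]}

```bash
mkdir -p pics; cat > h.py <<'E'
import numpy as np, cv2
from rig import *
def K(im):
    h=im["pixels"].shape[0]; f=h/2/np.tan(np.radians(im["vfov"])/2)
    return np.array([[f,0,im["cx"]],[0,f,im["cy"]],[0,0,1.]])
def save(im,n): cv2.imwrite(f"pics/{n}.png",im["pixels"][:,:,::-1])
def cam(im,st=None):
    """R,t world->cam"""
    if "rvec" in im and im["rvec"] is not None:
        return cv2.Rodrigues(np.array(im["rvec"],float))[0],np.array(im["tvec"],float).ravel()
    from scipy.spatial.transform import Rotation as Ro
    q=st["ee_rot"]; T=np.eye(4); T[:3,:3]=Ro.from_quat([q[1],q[2],q[3],q[0]]).as_matrix(); T[:3,3]=st["position"]
    M=np.linalg.inv(T@np.array(im["hand_eye"])); return M[:3,:3],M[:3,3]
def ray(im,uv,st=None):
    R,t=cam(im,st); p=cv2.undistortPoints(np.array([[uv]],float),K(im),np.array(im["dist"],float)).ravel()
    return -R.T@t, R.T@np.array([p[0],p[1],1.])
def atz(im,uv,z,st=None):
    c,d=ray(im,uv,st); return c+d*(z-c[2])/d[2]
def tri(rays):
    A=0;b=0
    for c,d in rays:
        d=d/np.linalg.norm(d);P=np.eye(3)-np.outer(d,d);A=A+P;b=b+P@c
    return np.linalg.solve(A,b)
def proj(im,p,st=None):
    R,t=cam(im,st); return cv2.projectPoints(np.array([p],float),cv2.Rodrigues(R)[0],t,K(im),np.array(im["dist"],float))[0].ravel()
E
python3 - <<'E'
from h import *
np.set_printoptions(precision=3,suppress=True)
s=get_state();print({k:np.round(v,3) for k,v in s.items()},tips_ahead)
for n in("scene","top"):
    im=get_image(n);save(im,n+"0");c=ray(im,(256,192))
    print(n,im["vfov"],im["dist"],c[0],c[1])
    for l in("can_1_mid","coaster_red","coaster_blue","coaster_green","coaster_black","salt_pot","measuring_cup"):
        for m in masks_of(im,l)[:6]:
            if m["p"]>.2: print(l,round(m["p"],2),np.round(m["xy"]),m["region"].sum(),"z.03:",atz(im,m["xy"],.034)[:2])
E
```

```text
{'clock': np.float64(0.0), 'qpos': array([-1.339,  0.277,  1.506,  0.   ,  1.361, -0.121]), 'qd': array([-0.   , -0.001, -0.001,  0.   , -0.001, -0.001]), 'effort': array([ -0.001, -41.677, -24.58 ,  -0.   ,   0.011,  -0.   ]), 'position': array([ 0.199, -0.539,  0.241]), 'ee_rot': array([-0.001,  0.82 , -0.572, -0.001]), 'contact_force': array([ 0.089, -0.326,  0.686]), 'moment': array([ 0.001,  0.005, -0.061]), 'width': np.float64(0.085)} 0.011
scene 54.74771761685776 [-0.028  0.     0.     0.     0.   ] [ 1.166 -0.114  0.691] [-0.71   0.114 -0.695]
can_1_mid 0.9 [292. 175.] 292 z.03: [0.445 0.098]
coaster_red 0.62 [283. 250.] 667 z.03: [0.685 0.021]
coaster_blue 0.9 [201. 253.] 659 z.03: [ 0.664 -0.158]
coaster_green 0.84 [240. 244.] 625 z.03: [ 0.653 -0.069]
coaster_black 0.94 [322. 241.] 637 z.03: [0.676 0.113]
salt_pot 0.69 [153. 236.] 1080 z.03: [ 0.596 -0.262]
salt_pot 0.6 [ 97. 272.] 1115 z.03: [ 0.676 -0.376]
measuring_cup 0.93 [369. 231.] 873 z.03: [0.669 0.228]
top 49.06083391845496 [0.042 0.    0.    0.    0.   ] [ 0.431 -0.043  1.118] [ 0.106  0.013 -0.994]
can_1_mid 0.73 [207. 234.] 216 z.03: [0.437 0.094]
coaster_red 0.82 [236. 147.] 536 z.03: [0.665 0.025]
coaster_blue 0.84 [307. 154.] 569 z.03: [ 0.65  -0.159]
coaster_green 0.75 [272. 156.] 598 z.03: [ 0.643 -0.068]
coaster_black 0.85 [204. 147.] 522 z.03: [0.662 0.109]
salt_pot 0.98 [343. 160.] 620 z.03: [ 0.634 -0.253]
salt_pot 0.63 [393. 144.] 647 z.03: [ 0.68  -0.385]
salt_pot 0.53 [237. 147.] 549 z.03: [0.665 0.022]
measuring_cup 0.72 [161. 132.] 626 z.03: [0.7   0.225]
```

View pics/scene0.png

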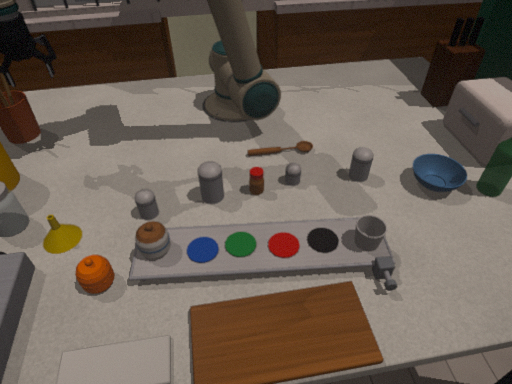

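View pics/top0.png

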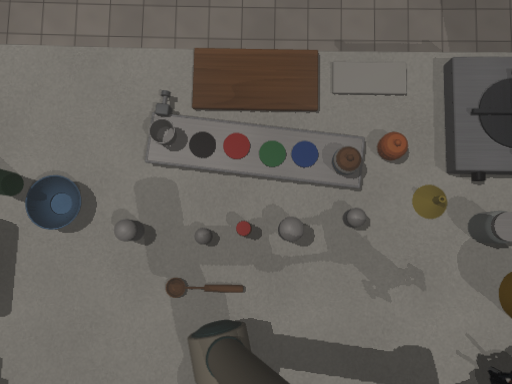

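Scene view: salt pot (153,239), with the orange look-alike at (95,273). The coasters run blue (203,249), green (240,244), red (284,245), black (322,240), then the cup (370,232). Canisters are at (210,182), (361,163), (147,203) and (293,175); the red-lidded jar at (257,181) isn't one of them. Next I'll triangulate, using colour blobs for the coasters.

```bash
cat > m.py <<'E'
from h import *
np.set_printoptions(precision=4,suppress=True)
S=get_image("scene");T=get_image("top")
def blob(im,near,kind,r=26):
    hsv=cv2.cvtColor(im["pixels"],cv2.COLOR_RGB2HSV).astype(int);H,s,v=hsv[...,0],hsv[...,1],hsv[...,2]
    m={"blue":(abs(H-115)<15)&(s>120),"green":(abs(H-65)<20)&(s>110),"red":((H<8)|(H>172))&(s>150),"black":(v<60)}[kind]
    yy,xx=np.indices(m.shape); m=m&(np.hypot(xx-near[0],yy-near[1])<r)
    m=m.astype(np.uint8); n,l,st,c=cv2.connectedComponentsWithStats(m)
    i=1+np.argmax(st[1:,4]); ct=max(cv2.findContours((l==i).astype(np.uint8),0,1)[0],key=len)
    (x,y),ax,a=cv2.fitEllipse(ct); return np.array([x,y]),st[i,4],ax
for k,a,b in(("blue",(203,249),(305,154)),("green",(240,244),(273,154)),("red",(284,245),(237,146)),("black",(322,240),(203,145))):
    ra,rb=blob(S,a,k),blob(T,b,k)
    print(k,ra,rb,"tri",tri([ray(S,ra[0]),ray(T,rb[0])]),"S",atz(S,ra[0],.034)[:2],"T",atz(T,rb[0],.034)[:2])
def near(im,l,uv):
    c=[m for m in masks_of(im,l) if np.hypot(*(np.array(m["xy"])-uv))<25]
    return c[0] if c else None
if 1:
    for im,n in((S,"S"),(T,"T")):
        for m in masks_of(im,"can_4_mid"):
            if m["p"]<.1: continue
            ys,xs=np.where(m["region"]);print(n,"can",round(m["p"],2),np.round(m["xy"]),"box",xs.min(),xs.max(),ys.min(),ys.max(),m["region"].sum(),"at z0.05",atz(im,m["xy"],.05)[:2])
E
python3 m.py
```

```text
blue (array([202.1906, 249.3268]), np.int32(612), (23.84122657775879, 30.634658813476562)) (array([304.4224, 153.5518]), np.int32(493), (23.428386688232422, 24.973310470581055)) tri [ 0.6508 -0.1541  0.0309] S [ 0.6532 -0.1541] T [ 0.6502 -0.1536]Traceback (most recent call last):
  File "m.py", line 12, in <module>
    ra,rb=blob(S,a,k),blob(T,b,k)
                      ~~~~^^^^^^^
  File "m.py", line 9, in blob
    i=1+np.argmax(st[1:,4]); ct=max(cv2.findContours((l==i).astype(np.uint8),0,1)[0],key=len)
        ~~~~~~~~~^^^^^^^^^^
    return _wrapfunc(a, 'argmax', axis=axis, out=out, **kwds)
    return bound(*args, **kwds)
ValueError: attempt to get argmax of an empty sequence
```

```bash
sed -i 's/(abs(H-65)<20)&(s>110)/(abs(H-70)<25)\&(s>70)/' m.py; python3 m.py
```

```text
blue (array([202.1393, 249.3416]), np.int32(611), (23.8947696685791, 30.512218475341797)) (array([304.3911, 153.5901]), np.int32(495), (23.510404586791992, 25.011804580688477)) tri [ 0.6507 -0.1541  0.0307] S [ 0.6533 -0.1542] T [ 0.6501 -0.1535]
green (array([240.2094, 243.9113]), np.int32(611), (24.02395248413086, 30.374494552612305)) (array([272.0663, 153.3546]), np.int32(515), (24.365909576416016, 25.11183738708496)) tri [ 0.6499 -0.0691  0.0302] S [ 0.6529 -0.0694] T [ 0.6492 -0.069 ]
red (array([283.3469, 244.6653]), np.int32(606), (23.898014068603516, 30.24335479736328)) (array([236.6858, 140.5341]), np.int32(166), (13.410149574279785, 19.157726287841797)) tri [0.6792 0.0234 0.0439] S [0.6718 0.0249] T [0.6816 0.0245]
black (array([322.3678, 239.8478]), np.int32(583), (23.220928192138672, 29.95216941833496)) (array([202.1644, 144.3584]), np.int32(517), (24.316980361938477, 25.30401039123535)) tri [0.6706 0.1157 0.0296] S [0.6739 0.1143] T [0.6696 0.1149]
S can 0.87 [210. 180.] box 198 222 162 203 864 at z0.05 [ 0.448  -0.1179]
T can 0.81 [292. 228.] box 278 304 217 241 527 at z0.05 [ 0.4543 -0.1223]
```

```bash
cat > c.py <<'E'
from h import *
from scipy.optimize import minimize
np.set_printoptions(precision=4,suppress=True)
SZ={1:(.021,.058),2:(.024,.074),3:(.027,.090),4:(.030,.106)}
def model(k,xy,z0=0):
    r,h=SZ[k];a=np.linspace(0,2*np.pi,40,endpoint=False);P=[]
    for z,q in[(0,r),(h-.014,r)]+[(h-.014+.014*np.sin(t),r*np.cos(t)) for t in(.3,.6,.9,1.2,1.5)]:
        P.append(np.c_[xy[0]+q*np.cos(a),xy[1]+q*np.sin(a),0*a+z0+z])
    return np.vstack(P)
def sil(im,P,st=None):
    R,t=cam(im,st);p=cv2.projectPoints(P,cv2.Rodrigues(R)[0],t,K(im),np.array(im["dist"],float))[0]
    m=np.zeros((384*4,512*4),np.uint8)
    cv2.fillConvexPoly(m,np.round(cv2.convexHull(p.astype(np.float32))*4+1.5).astype(np.int32),1)
    return cv2.resize(m.astype(np.float32),(512,384),interpolation=cv2.INTER_AREA)
def fit(views,k,xy,z0=0):
    """views: (im,region,st)"""
    def c(v): return sum(np.abs(sil(i,model(k,v,z0),s)-r).sum()/r.sum() for i,r,s in views)
    o=minimize(c,xy,method="Nelder-Mead",options=dict(initial_simplex=np.array([xy,xy+np.array([.012,0]),xy+np.array([0,.012])]),xatol=2e-4,fatol=1e-4))
    return o.x,o.fun/len(views)
E
python3 - <<'E'
from c import *
f={"S":[],"T":[]}
for rep in range(2):
  for n,w in(("S","scene"),("T","top")):
    im=get_image(w)
    for k in range(1,5):
        for m in masks_of(im,f"can_{k}_mid"):
            if m["p"]>.1: f[n].append((im,m["region"],m["xy"],round(m["p"],2),k))
for n in f:
    for x in f[n]: ys,xs=np.where(x[1]);print(n,x[3],x[4],np.round(x[2]),xs.min(),xs.max(),ys.min(),ys.max())
pts={"big":((210,182),(291,228)),"right":((361,163),(126,230)),"left":((147,203),(356,217)),"small":((293,175),(204,236))}
for n,(a,b) in pts.items():
    va=[x for x in f["S"] if np.hypot(*(np.array(x[2])-a))<15][:1];vb=[x for x in f["T"] if np.hypot(*(np.array(x[2])-b))<15][:1]
    v=[(x[0],x[1].astype(np.float32),None) for x in va+vb]
    if not v: print(n,"none");continue
    xy=atz(va[0][0] if va else vb[0][0],(va or vb)[0][2],.04)[:2]
    print(n,len(va),len(vb),[(k,)+tuple(np.round(q,4) for q in fit(v,k,xy)) for k in range(1,5)])
    print("  single",[fit([q],{"big":4,"right":3,"left":2,"small":1}[n],xy)[0] for q in v])
E
```

```text
S 0.84 1 [292. 173.] 285 301 163 185
S 0.67 2 [145. 204.] 135 159 189 220
S 0.79 3 [358. 164.] 348 373 147 181
S 0.49 3 [322. 241.] 308 337 229 252
S 0.97 4 [210. 182.] 196 223 161 204
S 0.79 1 [293. 173.] 285 301 162 186
S 0.71 2 [144. 201.] 134 158 189 220
S 0.64 2 [209. 181.] 197 223 162 204
S 0.72 3 [360. 163.] 348 373 147 181
S 0.62 4 [211. 181.] 198 223 162 203
T 0.5 1 [206. 235.] 195 212 228 244
T 0.8 3 [130. 232.] 114 144 219 241
T 0.97 4 [292. 230.] 278 303 217 241
T 0.26 4 [235. 148.] 223 249 132 158
T 0.8 2 [351. 217.] 343 365 208 227
T 0.79 3 [129. 230.] 115 144 220 240
T 0.62 4 [293. 228.] 278 303 217 242
big 1 1 [(1, array([ 0.4578, -0.1253]), np.float64(0.5696)), (2, array([ 0.4573, -0.1214]), np.float64(0.4021)), (3, array([ 0.4525, -0.1203]), np.float64(0.2054)), (4, array([ 0.4519, -0.1183]), np.float64(0.0691))]
  single [array([ 0.4549, -0.1195]), array([ 0.4519, -0.1169])]
right 1 1 [(1, array([0.4443, 0.2984]), np.float64(0.4876)), (2, array([0.4411, 0.296 ]), np.float64(0.2741)), (3, array([0.4422, 0.2914]), np.float64(0.0651)), (4, array([0.4441, 0.2905]), np.float64(0.2759))]
  single [array([0.4441, 0.2899]), array([0.442 , 0.2913])]
left 1 1 [(1, array([ 0.4859, -0.2834]), np.float64(0.281)), (2, array([ 0.4854, -0.2817]), np.float64(0.0772)), (3, array([ 0.4867, -0.2806]), np.float64(0.3618)), (4, array([ 0.4839, -0.278 ]), np.float64(0.7665))]
  single [array([ 0.4894, -0.2809]), array([ 0.4853, -0.2817])]
small 1 1 [(1, array([0.4306, 0.1048]), np.float64(0.0865)), (2, array([0.4317, 0.1046]), np.float64(0.4112)), (3, array([0.4313, 0.1025]), np.float64(0.8898)), (4, array([0.4305, 0.0989]), np.float64(1.4449))]
  single [array([0.4337, 0.1042]), array([0.4301, 0.1048])]
```

Each canister matches exactly one size model: can_4 (.452,-.118), can_3 (.443,.291), can_2 (.486,-.2815), can_1 (.431,.105).

Candidates in the scene view and my choice:
- **Cans:** (210,182), (361,163), (147,203), (293,175); the spice jar at (257,181) is rejected.
- **Salt pot:** the white one at (153,239); the orange one at (95,273) is rejected. So blue is the largest's coaster.

I'll go above can_2 first and take a close look with the wrist camera.

Emit:
{"method": "play_rows", "body": {"series": [{"fingers": -1,"dx": 20,"dy": 18,"turn": 0.1},{"fingers": -1,"dx": 22,"dy": 20,"turn": 0.1},{"fingers": -1,"dx": 22,"dy": 20,"turn": 0.1},{"fingers": -1,"dx": 22,"dy": 20,"turn": 0.1},{"fingers": -1,"dx": 22,"dy": 20,"turn": 0.1},{"fingers": -1,"dx": 22,"dy": 20,"turn": 0.1},{"fingers": -1,"dx": 22,"dy": 20,"turn": 0.1},{"fingers": -1,"dx": 22,"dy": 20,"turn": 0.1},{"fingers": -1,"dx": 22,"dy": 20,"turn": 0.1},{"fingers": -1,"dx": 22,"dy": 20,"turn": 0.1},{"fingers": -1,"dx": 22,"dy": 20,"turn": 0.1},{"fingers": -1,"dx": 22,"dy": 20,"turn": 0.1},{"fingers": -1}], "squeeze": 35}}

```text
invalid input at $.series[0]: expected keys fingers, dx, dy, dz, turn
```

Emit:
{"method": "play_rows", "body": {"series": [{"fingers": -1,"dx": 20,"dy": 18,"dz": 0,"turn": 0.1},{"fingers": -1,"dx": 22,"dy": 20,"dz": 0,"turn": 0.1},{"fingers": -1,"dx": 22,"dy": 20,"dz": 0,"turn": 0.1},{"fingers": -1,"dx": 22,"dy": 20,"dz": 0,"turn": 0.1},{"fingers": -1,"dx": 22,"dy": 20,"dz": 0,"turn": 0.1},{"fingers": -1,"dx": 22,"dy": 20,"dz": 0,"turn": 0.1},{"fingers": -1,"dx": 22,"dy": 20,"dz": 0,"turn": 0.1},{"fingers": -1,"dx": 22,"dy": 20,"dz": 0,"turn": 0.1},{"fingers": -1,"dx": 22,"dy": 20,"dz": 0,"turn": 0.1},{"fingers": -1,"dx": 22,"dy": 20,"dz": 0,"turn": 0.1},{"fingers": -1,"dx": 22,"dy": 20,"dz": 0,"turn": 0.1},{"fingers": -1,"dx": 22,"dy": 20,"dz": 0,"turn": 0.1},{"fingers": -1,"dx": 0,"dy": 0,"dz": 0,"turn": 0}], "squeeze": 35}}

```text
clock: 3.18
position: [0.4694, -0.2922, 0.2427]
ee_rot: [0.001, 1.0, 0.018, 0.004]
contact_force: [-0.3, -0.0, 0.5]
width: 0.0857
```

```bash
cat > w.py <<'E'
import sys
from c import *
k=int(sys.argv[1]);xy0=np.array([float(sys.argv[2]),float(sys.argv[3])]);z0=float(sys.argv[4]) if len(sys.argv)>4 else 0
s=get_state();im=get_image("wrist");save(im,f"w{s['clock']:.2f}")
u=proj(im,[*xy0,z0+SZ[k][1]/2],s);print("expected px",u,"pos",s["position"])
for m in masks_of(im,f"can_{k}_mid"):
    if m["p"]<.2: continue
    print(round(m["p"],2),np.round(m["xy"]),m["region"].sum())
    if np.hypot(*(np.array(m["xy"])-u))<70: print("fit",fit([(im,m["region"].astype(np.float32),s)],k,xy0,z0))
E
python3 w.py 2 .4865 -.2815; ls pics
```

```text
expected px [273.5626 165.899 ] pos [ 0.4694 -0.2922  0.2427]
0.75 [274. 167.] 1605
fit (array([ 0.4872, -0.282 ]), np.float64(0.02690809965133667))
scene0.png
top0.png
w3.18.png
```

View pics/w3.18.png

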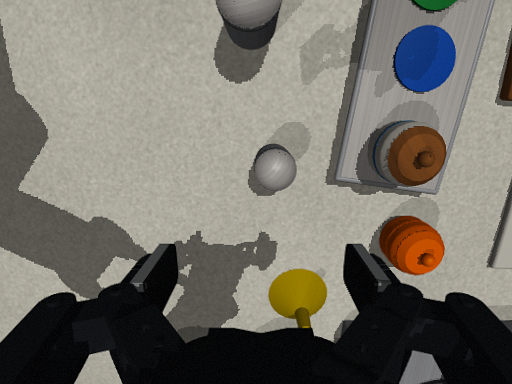

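Can_2 is at (274,167) and agrees with both fixed views to within 1 mm. I'll move over it and go down.

Emit:
{"method": "play_rows", "body": {"series": [{"fingers": -1,"dx": 9,"dy": 5,"dz": 0,"turn": -0.018},{"fingers": -1,"dx": 8,"dy": 5,"dz": 0,"turn": -0.018},{"fingers": -1,"dx": 0,"dy": 0,"dz": -20,"turn": 0},{"fingers": -1,"dx": 0,"dy": 0,"dz": -25,"turn": 0},{"fingers": -1,"dx": 0,"dy": 0,"dz": -25,"turn": 0},{"fingers": -1,"dx": 0,"dy": 0,"dz": -25,"turn": 0},{"fingers": -1,"dx": 0,"dy": 0,"dz": 0,"turn": 0}]}}

```text
clock: 3.87
position: [0.4791, -0.2927, 0.1474]
ee_rot: [0.007, 1.0, -0.011, 0.003]
contact_force: [-0.3, 1.0, -0.2]
width: 0.0854
```

Emit:
{"method": "play_rows", "body": {"series": [{"fingers": -1,"dx": 8,"dy": 11,"dz": 0,"turn": 0.02},{"fingers": -1,"dx": 0,"dy": 0,"dz": 0,"turn": 0},{"fingers": -1,"dx": 0,"dy": 0,"dz": 0,"turn": 0}]}}

```text
clock: 4.12
position: [0.4866, -0.2836, 0.1489]
ee_rot: [0.008, 1.0, -0.003, 0.003]
contact_force: [0.4, -0.5, 1.0]
width: 0.0852
```

Emit:
{"method": "play_rows", "body": {"series": [{"fingers": -1,"dx": 0,"dy": 1,"dz": -22,"turn": 0},{"fingers": -1,"dx": 0,"dy": 0,"dz": -24,"turn": 0},{"fingers": -1,"dx": 0,"dy": 0,"dz": -24,"turn": 0},{"fingers": -1,"dx": 0,"dy": 0,"dz": -20,"turn": 0},{"fingers": -1,"dx": 0,"dy": 0,"dz": 0,"turn": 0},{"fingers": -1,"dx": 0,"dy": 0,"dz": 0,"turn": 0}]}}

```text
clock: 4.62
position: [0.4942, -0.288, 0.0682]
ee_rot: [0.016, 1.0, -0.003, 0.013]
contact_force: [-0.1, 0.4, -0.5]
width: 0.0853
```

Emit:
{"method": "play_rows", "body": {"series": [{"fingers": -1,"dx": 0,"dy": 0,"dz": 0,"turn": 0},{"fingers": -1,"dx": 0,"dy": 0,"dz": 0,"turn": 0},{"fingers": -1,"dx": 0,"dy": 0,"dz": 0,"turn": 0}]}}

```text
clock: 4.87
position: [0.4968, -0.2899, 0.073]
ee_rot: [0.018, 1.0, -0.003, 0.016]
contact_force: [-0.3, 0.3, 0.7]
width: 0.0857
```

```bash
python3 -c "
from h import *
s=get_state();print(s['position'],s['ee_rot'],s['qpos'],s['qd'])"
```

```text
[ 0.49684044 -0.28992028  0.07298459] [ 0.01813732  0.99970944 -0.00262703  0.01565769] [-0.64273172  0.39894661  1.7825912  -0.01312242  0.91330828 -0.62969938] [ 0.00159412 -0.02061017 -0.02527521  0.00098985  0.00614598  0.0009466 ]
```

Emit:
{"method": "play_rows", "body": {"series": [{"fingers": -1,"dx": 0,"dy": 0,"dz": 0,"turn": 0},{"fingers": -1,"dx": 0,"dy": 0,"dz": 0,"turn": 0},{"fingers": -1,"dx": 0,"dy": 0,"dz": 0,"turn": 0},{"fingers": -1,"dx": 0,"dy": 0,"dz": 0,"turn": 0},{"fingers": -1,"dx": 0,"dy": 0,"dz": 0,"turn": 0},{"fingers": -1,"dx": 0,"dy": 0,"dz": 0,"turn": 0}]}}

```text
clock: 5.37
position: [0.4987, -0.2913, 0.0769]
ee_rot: [0.02, 1.0, -0.003, 0.019]
contact_force: [0.9, 0.1, -0.3]
width: 0.0856
```

```bash
python3 -c "
from h import *
for i in range(3):
  s=get_state();print(s['position'],s['ee_rot'],s['qpos'],s['qd'])
  get_image('top')
"
```

```text
[ 0.49869554 -0.29128797  0.07693381] [ 0.02030912  0.99961842 -0.00261778  0.01853923] [-0.64267528  0.39424808  1.77869605 -0.01316297  0.91468353 -0.6296892 ] [-0.00085195 -0.00125823  0.00176334  0.0016211   0.00230284 -0.00128259]
[ 0.49869502 -0.29128926  0.07685769] [ 0.02028998  0.99961976 -0.00260946  0.01848916] [-0.64265944  0.39438024  1.77869909 -0.01320055  0.91465186 -0.629667  ] [ 0.00094781  0.00173773  0.0019047   0.00041115  0.00026283 -0.00025632]
[ 0.49865141 -0.29124584  0.07680403] [ 0.02023407  0.99962159 -0.00264359  0.01844623] [-0.64266717  0.3944219   1.77878803 -0.01315385  0.91465697 -0.62963331] [-0.00071954  0.00371731  0.00257361  0.00011387  0.00018461  0.00096615]
```

Emit:
{"method": "play_rows", "body": {"series": [{"fingers": -1,"dx": -12,"dy": 9,"dz": 0,"turn": 0},{"fingers": -1,"dx": 0,"dy": 0,"dz": 0,"turn": 0},{"fingers": -1,"dx": 0,"dy": 0,"dz": 0,"turn": 0},{"fingers": -1,"dx": 0,"dy": 0,"dz": 35,"turn": 0},{"fingers": -1,"dx": 0,"dy": 0,"dz": 35,"turn": 0},{"fingers": -1,"dx": 0,"dy": 0,"dz": 0,"turn": 0},{"fingers": -1,"dx": 0,"dy": 0,"dz": 0,"turn": 0}]}}

```text
clock: 6.1
position: [0.4872, -0.2828, 0.1474]
ee_rot: [0.019, 1.0, -0.003, 0.017]
contact_force: [-1.4, 0.2, -0.6]
width: 0.0851
```

Emit:
{"method": "play_rows", "body": {"series": [{"fingers": -1,"dx": 0,"dy": 0,"dz": -10,"turn": 0},{"fingers": -1,"dx": 0,"dy": 0,"dz": -10,"turn": 0},{"fingers": -1,"dx": 0,"dy": 0,"dz": -10,"turn": 0},{"fingers": -1,"dx": 0,"dy": 0,"dz": -10,"turn": 0},{"fingers": -1,"dx": 0,"dy": 0,"dz": -5,"turn": 0},{"fingers": -1,"dx": 0,"dy": 0,"dz": -2,"turn": 0}]}}

```text
clock: 6.6
position: [0.4869, -0.2827, 0.0926]
ee_rot: [0.019, 1.0, -0.003, 0.016]
contact_force: [-0.4, 0.1, 0.3]
width: 0.0855
```

```bash
python3 -c "
from h import *
for i in range(2):
  s=get_state();print(s['position'],s['ee_rot'],s['qpos'],s['qd'])
  get_image('top')
"
```

```text
[ 0.48686545 -0.2826981   0.09264771] [ 0.0186293   0.9996883  -0.00283747  0.01637671] [-0.64313559  0.36032926  1.78750417 -0.01271501  0.94526578 -0.63026381] [-0.00186598  0.05360491  0.05541413 -0.00175497 -0.07356915  0.00044672]
[ 0.4864757  -0.28244476  0.09231802] [ 0.01826676  0.9997034  -0.00284533  0.01585358] [-0.64316401  0.36065315  1.78791926 -0.01276288  0.94579947 -0.63024854] [-2.43855092e-05 -1.73039206e-02 -1.88698433e-02  1.78709084e-04
  2.50432824e-02  1.81445250e-03]
```

Emit:
{"method": "play_rows", "body": {"series": [{"fingers": -1,"dx": 0,"dy": 0,"dz": 41,"turn": 0},{"fingers": -1,"dx": 0,"dy": 0,"dz": 41,"turn": 0},{"fingers": -1,"dx": 0,"dy": 0,"dz": 41,"turn": 0},{"fingers": -1,"dx": 0,"dy": 0,"dz": -10,"turn": 0},{"fingers": -1,"dx": 0,"dy": 0,"dz": -10,"turn": 0},{"fingers": -1,"dx": 0,"dy": 0,"dz": 0,"turn": 0}]}}

```text
clock: 7.2
position: [0.4869, -0.2828, 0.2006]
ee_rot: [0.019, 1.0, -0.003, 0.017]
contact_force: [0.4, -0.1, -0.5]
width: 0.0852
```

Emit:
{"method": "play_rows", "body": {"series": [{"fingers": -1,"dx": 0,"dy": 0,"dz": -12,"turn": 0},{"fingers": -1,"dx": 0,"dy": 0,"dz": -12,"turn": 0},{"fingers": -1,"dx": 0,"dy": 0,"dz": -12,"turn": 0},{"fingers": -1,"dx": 0,"dy": 0,"dz": -12,"turn": 0},{"fingers": -1,"dx": 0,"dy": 0,"dz": -12,"turn": 0},{"fingers": -1,"dx": 0,"dy": 0,"dz": -12,"turn": 0},{"fingers": -1,"dx": 0,"dy": 0,"dz": -12,"turn": 0},{"fingers": -1,"dx": 0,"dy": 0,"dz": -12,"turn": 0},{"fingers": -1,"dx": 0,"dy": 0,"dz": -12,"turn": 0},{"fingers": -1,"dx": 0,"dy": 0,"dz": -12,"turn": 0},{"fingers": -1,"dx": 0,"dy": 0,"dz": -10,"turn": 0},{"fingers": -1,"dx": 0,"dy": 0,"dz": -8,"turn": 0},{"fingers": -1,"dx": 0,"dy": 0,"dz": -5,"turn": 0},{"fingers": -1,"dx": 0,"dy": 0,"dz": -3,"turn": 0}]}}

```text
clock: 8.37
position: [0.4794, -0.2772, 0.0346]
ee_rot: [0.013, 1.0, -0.003, 0.009]
contact_force: [0.3, -0.3, 0.7]
width: 0.0852
```

Emit:
{"method": "play_rows", "body": {"series": [{"fingers": -1,"dx": 8,"dy": -5,"dz": 0,"turn": 0},{"fingers": -1,"dx": 0,"dy": 0,"dz": 0,"turn": 0},{"fingers": -1,"dx": 0,"dy": 0,"dz": 0,"turn": 0}]}}

```text
clock: 8.62
position: [0.4879, -0.2825, 0.0337]
ee_rot: [0.012, 1.0, -0.003, 0.008]
contact_force: [-0.3, -0.2, -0.1]
width: 0.0856
```

Centred. Closing, then a small lift to check the grip.

Emit:
{"method": "play_rows", "body": {"series": [{"fingers": 1,"dx": 0,"dy": 0,"dz": 0,"turn": 0},{"fingers": 1,"dx": 0,"dy": 0,"dz": 0,"turn": 0},{"fingers": 1,"dx": 0,"dy": 0,"dz": 0,"turn": 0},{"fingers": 1,"dx": 0,"dy": 0,"dz": 0,"turn": 0},{"fingers": 1,"dx": 0,"dy": 0,"dz": 0,"turn": 0},{"fingers": 1,"dx": 0,"dy": 0,"dz": 0,"turn": 0},{"fingers": 1,"dx": 0,"dy": 0,"dz": 0,"turn": 0},{"fingers": 1,"dx": 0,"dy": 0,"dz": 0,"turn": 0},{"fingers": 1,"dx": 0,"dy": 0,"dz": 0,"turn": 0},{"fingers": 1,"dx": 0,"dy": 0,"dz": 0,"turn": 0}], "squeeze": 35}}

```text
clock: 9.45
position: [0.4889, -0.2832, 0.0358]
ee_rot: [0.014, 1.0, -0.003, 0.01]
contact_force: [1.1, -0.3, -1.2]
width: 0.0472
```

Emit:
{"method": "play_rows", "body": {"series": [{"fingers": 1,"dx": 0,"dy": 0,"dz": 15,"turn": 0},{"fingers": 1,"dx": 0,"dy": 0,"dz": 30,"turn": 0},{"fingers": 1,"dx": 0,"dy": 0,"dz": 30,"turn": 0},{"fingers": 1,"dx": 0,"dy": 0,"dz": 30,"turn": 0},{"fingers": 1,"dx": 0,"dy": 0,"dz": 30,"turn": 0},{"fingers": 1,"dx": 0,"dy": 0,"dz": 15,"turn": 0},{"fingers": 1,"dx": 0,"dy": 0,"dz": 0,"turn": 0}]}}

```text
clock: 10.03
position: [0.4855, -0.2806, 0.1889]
ee_rot: [0.011, 1.0, -0.003, 0.006]
contact_force: [0.7, 0.1, -1.2]
width: 0.0471
```

Emit:
{"method": "play_rows", "body": {"series": [{"fingers": 1,"dx": 8,"dy": 12,"dz": 0,"turn": 0},{"fingers": 1,"dx": 12,"dy": 21,"dz": 0,"turn": 0},{"fingers": 1,"dx": 12,"dy": 21,"dz": 0,"turn": 0},{"fingers": 1,"dx": 12,"dy": 21,"dz": 0,"turn": 0},{"fingers": 1,"dx": 12,"dy": 21,"dz": 0,"turn": 0},{"fingers": 1,"dx": 12,"dy": 21,"dz": 0,"turn": 0},{"fingers": 1,"dx": 12,"dy": 21,"dz": 0,"turn": 0},{"fingers": 1,"dx": 12,"dy": 21,"dz": 0,"turn": 0},{"fingers": 1,"dx": 12,"dy": 21,"dz": 0,"turn": 0},{"fingers": 1,"dx": 12,"dy": 21,"dz": 0,"turn": 0},{"fingers": 1,"dx": 12,"dy": 21,"dz": 0,"turn": 0},{"fingers": 1,"dx": 12,"dy": 21,"dz": 0,"turn": 0},{"fingers": 1,"dx": 12,"dy": 21,"dz": 0,"turn": 0},{"fingers": 1,"dx": 8,"dy": 14,"dz": 0,"turn": 0},{"fingers": 1,"dx": 5,"dy": 7,"dz": 0,"turn": 0},{"fingers": 1,"dx": 0,"dy": 0,"dz": 0,"turn": 0}]}}

```text
clock: 11.37
position: [0.6473, 0.0198, 0.166]
ee_rot: [0.008, 1.0, -0.005, -0.008]
contact_force: [-0.7, -0.3, -1.2]
width: 0.0477
```

```bash
sed -i 's/(s>150)/(s>100)\&(v>60)/' m.py; sed -i '/^def near/,$d' m.py; cat >> m.py <<'E'
s=get_state();W=get_image("wrist");save(W,f"w{s['clock']:.2f}");print(s["position"])
for k,p in(("blue",(.6507,-.1541,.034)),("green",(.65,-.069,.034)),("red",(.669,.0245,.034)),("black",(.6705,.1155,.034))):
    u=proj(W,p,s)
    if 0<u[0]<512 and 0<u[1]<384:
        try: r=blob(W,u,k,60);print(k,u,r,atz(W,r[0],.034,s)[:2])
        except Exception as e: print(k,u,e)
E
python3 m.py
```

```text
blue (array([202.1694, 249.3811]), np.int32(609), (23.674367904663086, 30.681123733520508)) (array([304.6245, 152.9864]), np.int32(469), (21.903091430664062, 25.56916618347168)) tri [ 0.6521 -0.1543  0.0323] S [ 0.6534 -0.1541] T [ 0.6517 -0.1541]
green (array([240.1725, 243.8858]), np.int32(603), (24.000715255737305, 29.980323791503906)) (array([280.3242, 149.9229]), np.int32(85), (7.477787017822266, 13.050354957580566)) tri [ 0.658  -0.08    0.0423] S [ 0.6528 -0.0694] T [ 0.6587 -0.0905]
red (array([283.1827, 244.511 ]), np.int32(639), (24.751220703125, 30.86756134033203)) (array([225.313 , 150.2237]), np.int32(17), (1.8893861770629883, 9.60757827758789)) tri [0.6572 0.0422 0.0146] S [0.6713 0.0246] T [0.6551 0.0537]
black (array([322.419 , 239.8303]), np.int32(574), (23.002389907836914, 29.74675941467285)) (array([202.3116, 144.4   ]), np.int32(514), (24.198030471801758, 25.269495010375977)) tri [0.6706 0.1155 0.0296] S [0.6739 0.1144] T [0.6695 0.1145]
[0.646  0.018  0.1661]
blue [268.0413 331.7607] (array([291.4759, 325.5904]), np.int32(85), (7.0339837074279785, 19.169292449951172)) [ 0.6775 -0.1452]
green [267.2585 267.4525] (array([306.5, 242. ]), np.int32(6), (0.0, 1.0)) [ 0.6902 -0.0394]
red [286.8844 181.4722] (array([289.0084, 175.6807]), np.int32(3587), (63.04609298706055, 74.70873260498047)) [0.6709 0.0302]
black [290.2793  79.5075] (array([291.1057,  78.0231]), np.int32(5373), (79.09713745117188, 84.61212921142578)) [0.6712 0.1167]
```

Emit:
{"method": "play_rows", "body": {"series": [{"fingers": 1,"dx": 11,"dy": 3,"dz": 0,"turn": 0},{"fingers": 1,"dx": 11,"dy": 3,"dz": 0,"turn": 0},{"fingers": 1,"dx": 0,"dy": 0,"dz": -8,"turn": 0},{"fingers": 1,"dx": 0,"dy": 0,"dz": -10,"turn": 0},{"fingers": 1,"dx": 0,"dy": 0,"dz": -10,"turn": 0},{"fingers": 1,"dx": 0,"dy": 0,"dz": -10,"turn": 0},{"fingers": 1,"dx": 0,"dy": 0,"dz": -10,"turn": 0},{"fingers": 1,"dx": 0,"dy": 0,"dz": -8,"turn": 0},{"fingers": 1,"dx": 0,"dy": 0,"dz": -5,"turn": 0},{"fingers": 1,"dx": 0,"dy": 0,"dz": -2,"turn": 0},{"fingers": 1,"dx": 0,"dy": 0,"dz": 0,"turn": 0}]}}

```text
clock: 12.43
position: [0.6628, 0.0169, 0.0952]
ee_rot: [0.01, 1.0, -0.009, -0.013]
contact_force: [0.2, 0.8, -1.5]
width: 0.0473
```

Emit:
{"method": "play_rows", "body": {"series": [{"fingers": 1,"dx": 6,"dy": 8,"dz": -5,"turn": 0},{"fingers": 1,"dx": 0,"dy": 0,"dz": -5,"turn": 0},{"fingers": 1,"dx": 0,"dy": 0,"dz": -5,"turn": 0},{"fingers": 1,"dx": 0,"dy": 0,"dz": 0,"turn": 0},{"fingers": 1,"dx": 0,"dy": 0,"dz": 0,"turn": 0}]}}

```text
clock: 12.85
position: [0.6709, 0.0264, 0.0797]
ee_rot: [0.01, 1.0, -0.009, -0.011]
contact_force: [-0.1, 0.7, -1.1]
width: 0.0472
```

Emit:
{"method": "play_rows", "body": {"series": [{"fingers": 1,"dx": -1,"dy": -1,"dz": -4,"turn": 0},{"fingers": 1,"dx": 0,"dy": 0,"dz": -3,"turn": 0},{"fingers": 1,"dx": 0,"dy": 0,"dz": -2,"turn": 0},{"fingers": 1,"dx": 0,"dy": 0,"dz": 0,"turn": 0}]}}

```text
clock: 13.18
position: [0.67, 0.0252, 0.0705]
ee_rot: [0.01, 1.0, -0.009, -0.011]
contact_force: [-0.4, -0.4, -0.9]
width: 0.047
```

Emit:
{"method": "play_rows", "body": {"series": [{"fingers": 1,"dx": 0,"dy": 0,"dz": -2,"turn": 0},{"fingers": 1,"dx": 0,"dy": 0,"dz": 0,"turn": 0},{"fingers": -0.3,"dx": 0,"dy": 0,"dz": 0,"turn": 0},{"fingers": -0.6,"dx": 0,"dy": 0,"dz": 0,"turn": 0},{"fingers": -0.8,"dx": 0,"dy": 0,"dz": 0,"turn": 0},{"fingers": -0.8,"dx": 0,"dy": 0,"dz": 0,"turn": 0},{"fingers": -0.8,"dx": 0,"dy": 0,"dz": 0,"turn": 0},{"fingers": -0.8,"dx": 0,"dy": 0,"dz": 0,"turn": 0}]}}

```text
clock: 13.85
position: [0.6713, 0.0248, 0.0718]
ee_rot: [0.01, 1.0, -0.009, -0.009]
contact_force: [-0.6, 0.5, 0.0]
width: 0.0768
```

Emit:
{"method": "play_rows", "body": {"series": [{"fingers": -0.8,"dx": 0,"dy": 0,"dz": 15,"turn": 0},{"fingers": -0.8,"dx": 0,"dy": 0,"dz": 30,"turn": 0},{"fingers": -0.8,"dx": 0,"dy": 0,"dz": 30,"turn": 0},{"fingers": -1,"dx": 0,"dy": 0,"dz": 30,"turn": 0},{"fingers": -1,"dx": 0,"dy": 0,"dz": 15,"turn": 0},{"fingers": -1,"dx": -16,"dy": -11,"dz": 0,"turn": 0},{"fingers": -1,"dx": -17,"dy": -11,"dz": 0,"turn": 0},{"fingers": -1,"dx": -17,"dy": -11,"dz": 0,"turn": 0},{"fingers": -1,"dx": -17,"dy": -11,"dz": 0,"turn": 0},{"fingers": -1,"dx": -17,"dy": -11,"dz": 0,"turn": 0},{"fingers": -1,"dx": -17,"dy": -11,"dz": 0,"turn": 0},{"fingers": -1,"dx": -17,"dy": -11,"dz": 0,"turn": 0},{"fingers": -1,"dx": -17,"dy": -11,"dz": 0,"turn": 0},{"fingers": -1,"dx": -17,"dy": -11,"dz": 0,"turn": 0},{"fingers": -1,"dx": -17,"dy": -11,"dz": 0,"turn": 0},{"fingers": -1,"dx": -17,"dy": -11,"dz": 0,"turn": 0},{"fingers": -1,"dx": -17,"dy": -11,"dz": 0,"turn": 0},{"fingers": -1,"dx": -8,"dy": -6,"dz": 0,"turn": 0},{"fingers": -1,"dx": 0,"dy": 0,"dz": 0,"turn": 0}]}}

```text
clock: 15.43
position: [0.4488, -0.1167, 0.1949]
ee_rot: [0.011, 1.0, -0.008, -0.009]
contact_force: [-0.2, -0.1, -0.4]
width: 0.0855
```

```bash
python3 w.py 4 .452 -.1183; python3 - <<'E'
from c import *
for w in("scene","top"):
    im=get_image(w);save(im,w+"1")
    for m in masks_of(im,"can_2_mid")+masks_of(im,"can_1_mid"):
        p=atz(im,m["xy"],.07)[:2]
        if m["p"]>.2 and np.hypot(*(p-[.67,.025]))<.04: print(w,m["p"],fit([(im,m["region"].astype(np.float32),None)],2,np.array([.67,.025]),.034))
E
```

```text
expected px [266.1523 186.5327] pos [ 0.4488 -0.1167  0.1949]
0.69 [269. 192.] 4210
fit (array([ 0.4534, -0.1172]), np.float64(0.03571852669119835))
scene 0.78 (array([0.6719, 0.0257]), np.float64(0.04545454680919647))
top 0.83 (array([0.6699, 0.0271]), np.float64(0.06559065729379654))
```

Emit:
{"method": "play_rows", "body": {"series": [{"fingers": -1,"dx": 4,"dy": -1,"dz": -5,"turn": 0},{"fingers": -1,"dx": 0,"dy": 0,"dz": -10,"turn": 0},{"fingers": -1,"dx": 0,"dy": 0,"dz": -10,"turn": 0},{"fingers": -1,"dx": 0,"dy": 0,"dz": -10,"turn": 0},{"fingers": -1,"dx": 0,"dy": 0,"dz": -10,"turn": 0},{"fingers": -1,"dx": 0,"dy": 0,"dz": -10,"turn": 0},{"fingers": -1,"dx": 0,"dy": 0,"dz": -6,"turn": 0},{"fingers": -1,"dx": 0,"dy": 0,"dz": -3,"turn": 0},{"fingers": -1,"dx": 0,"dy": 0,"dz": 0,"turn": 0}]}}

```text
clock: 16.58
position: [0.4566, -0.115, 0.1221]
ee_rot: [0.009, 1.0, -0.005, -0.01]
contact_force: [0.3, -0.3, -1.1]
width: 0.0856
```

Emit:
{"method": "play_rows", "body": {"series": [{"fingers": -1,"dx": -3,"dy": -3,"dz": 0,"turn": 0},{"fingers": -1,"dx": 0,"dy": 0,"dz": -8,"turn": 0},{"fingers": -1,"dx": 0,"dy": 0,"dz": -10,"turn": 0},{"fingers": -1,"dx": 0,"dy": 0,"dz": -10,"turn": 0},{"fingers": -1,"dx": 0,"dy": 0,"dz": -10,"turn": 0},{"fingers": -1,"dx": 0,"dy": 0,"dz": -10,"turn": 0},{"fingers": -1,"dx": 0,"dy": 0,"dz": -6,"turn": 0},{"fingers": -1,"dx": 0,"dy": 0,"dz": -3,"turn": 0},{"fingers": -1,"dx": 0,"dy": 0,"dz": 0,"turn": 0}]}}

```text
clock: 17.33
position: [0.4556, -0.1199, 0.0636]
ee_rot: [0.011, 1.0, -0.005, -0.006]
contact_force: [-0.2, 0.3, 0.7]
width: 0.0854
```

Emit:
{"method": "play_rows", "body": {"series": [{"fingers": -1,"dx": -2,"dy": 2,"dz": -3,"turn": 0},{"fingers": -1,"dx": 0,"dy": 0,"dz": 0,"turn": 0},{"fingers": 1,"dx": 0,"dy": 0,"dz": 0,"turn": 0},{"fingers": 1,"dx": 0,"dy": 0,"dz": 0,"turn": 0},{"fingers": 1,"dx": 0,"dy": 0,"dz": 0,"turn": 0},{"fingers": 1,"dx": 0,"dy": 0,"dz": 0,"turn": 0},{"fingers": 1,"dx": 0,"dy": 0,"dz": 0,"turn": 0},{"fingers": 1,"dx": 0,"dy": 0,"dz": 0,"turn": 0},{"fingers": 1,"dx": 0,"dy": 0,"dz": 0,"turn": 0},{"fingers": 1,"dx": 0,"dy": 0,"dz": 0,"turn": 0}], "squeeze": 40}}

```text
clock: 18.17
position: [0.4542, -0.118, 0.0618]
ee_rot: [0.012, 1.0, -0.005, -0.005]
contact_force: [-0.1, 0.1, -0.3]
width: 0.0591
```

Emit:
{"method": "play_rows", "body": {"series": [{"fingers": 1,"dx": 0,"dy": 0,"dz": 12,"turn": 0},{"fingers": 1,"dx": 0,"dy": 0,"dz": 25,"turn": 0},{"fingers": 1,"dx": 0,"dy": 0,"dz": 25,"turn": 0},{"fingers": 1,"dx": 0,"dy": 0,"dz": 20,"turn": 0},{"fingers": 1,"dx": 8,"dy": -2,"dz": 0,"turn": 0},{"fingers": 1,"dx": 17,"dy": -3,"dz": 0,"turn": 0},{"fingers": 1,"dx": 17,"dy": -3,"dz": 0,"turn": 0},{"fingers": 1,"dx": 17,"dy": -3,"dz": 0,"turn": 0},{"fingers": 1,"dx": 17,"dy": -3,"dz": 0,"turn": 0},{"fingers": 1,"dx": 17,"dy": -3,"dz": 0,"turn": 0},{"fingers": 1,"dx": 17,"dy": -3,"dz": 0,"turn": 0},{"fingers": 1,"dx": 17,"dy": -3,"dz": 0,"turn": 0},{"fingers": 1,"dx": 17,"dy": -3,"dz": 0,"turn": 0},{"fingers": 1,"dx": 17,"dy": -3,"dz": 0,"turn": 0},{"fingers": 1,"dx": 14,"dy": -3,"dz": 0,"turn": 0},{"fingers": 1,"dx": 9,"dy": -2,"dz": 0,"turn": 0},{"fingers": 1,"dx": 5,"dy": -1,"dz": 0,"turn": 0},{"fingers": 1,"dx": 0,"dy": 0,"dz": 0,"turn": 0}]}}

```text
clock: 19.67
position: [0.6503, -0.1529, 0.1275]
ee_rot: [0.008, 1.0, -0.006, -0.014]
contact_force: [-0.7, -0.0, -2.7]
width: 0.0595
```

Emit:
{"method": "play_rows", "body": {"series": [{"fingers": 1,"dx": 0,"dy": -1,"dz": -6,"turn": 0},{"fingers": 1,"dx": 0,"dy": 0,"dz": -7,"turn": 0},{"fingers": 1,"dx": 0,"dy": 0,"dz": -5,"turn": 0},{"fingers": 1,"dx": 0,"dy": 0,"dz": -3,"turn": 0},{"fingers": 1,"dx": 0,"dy": 0,"dz": -1,"turn": 0},{"fingers": 1,"dx": 0,"dy": 0,"dz": 0,"turn": 0}]}}

```text
clock: 20.17
position: [0.6457, -0.1528, 0.1012]
ee_rot: [0.007, 1.0, -0.006, -0.017]
contact_force: [-0.3, -0.3, -2.4]
width: 0.0595
```

Emit:
{"method": "play_rows", "body": {"series": [{"fingers": 1,"dx": 5,"dy": -1,"dz": -2,"turn": 0},{"fingers": 1,"dx": 0,"dy": 0,"dz": -1,"turn": 0},{"fingers": 1,"dx": 0,"dy": 0,"dz": 0,"turn": 0}]}}

```text
clock: 20.42
position: [0.651, -0.1539, 0.0987]
ee_rot: [0.007, 1.0, -0.006, -0.017]
contact_force: [-0.3, -0.5, -1.8]
width: 0.0595
```

Emit:
{"method": "play_rows", "body": {"series": [{"fingers": 1,"dx": 0,"dy": 0,"dz": -3,"turn": 0},{"fingers": 1,"dx": 0,"dy": 0,"dz": 0,"turn": 0},{"fingers": 1,"dx": 0,"dy": 0,"dz": 0,"turn": 0},{"fingers": -0.2,"dx": 0,"dy": 0,"dz": 0,"turn": 0},{"fingers": -0.5,"dx": 0,"dy": 0,"dz": 0,"turn": 0},{"fingers": -0.8,"dx": 0,"dy": 0,"dz": 0,"turn": 0},{"fingers": -1,"dx": 0,"dy": 0,"dz": 0,"turn": 0},{"fingers": -1,"dx": 0,"dy": 0,"dz": 0,"turn": 0},{"fingers": -1,"dx": 0,"dy": 0,"dz": 0,"turn": 0},{"fingers": -1,"dx": 0,"dy": 0,"dz": 0,"turn": 0}]}}

```text
clock: 21.25
position: [0.653, -0.1545, 0.0982]
ee_rot: [0.008, 1.0, -0.006, -0.014]
contact_force: [0.8, 0.1, 0.3]
width: 0.0854
```

Emit:
{"method": "play_rows", "body": {"series": [{"fingers": -1,"dx": 0,"dy": 0,"dz": 12,"turn": 0},{"fingers": -1,"dx": 0,"dy": 0,"dz": 30,"turn": 0},{"fingers": -1,"dx": 0,"dy": 0,"dz": 30,"turn": 0},{"fingers": -1,"dx": 0,"dy": 0,"dz": 25,"turn": 0},{"fingers": -1,"dx": -5,"dy": 10,"dz": 3,"turn": 0},{"fingers": -1,"dx": -12,"dy": 25,"dz": 0,"turn": 0},{"fingers": -1,"dx": -12,"dy": 25,"dz": 0,"turn": 0},{"fingers": -1,"dx": -12,"dy": 25,"dz": 0,"turn": 0},{"fingers": -1,"dx": -12,"dy": 25,"dz": 0,"turn": 0},{"fingers": -1,"dx": -12,"dy": 25,"dz": 0,"turn": 0},{"fingers": -1,"dx": -12,"dy": 25,"dz": 0,"turn": 0},{"fingers": -1,"dx": -12,"dy": 25,"dz": 0,"turn": 0},{"fingers": -1,"dx": -12,"dy": 25,"dz": 0,"turn": 0},{"fingers": -1,"dx": -12,"dy": 25,"dz": 0,"turn": 0},{"fingers": -1,"dx": -12,"dy": 25,"dz": 0,"turn": 0},{"fingers": -1,"dx": -12,"dy": 25,"dz": 0,"turn": 0},{"fingers": -1,"dx": -12,"dy": 25,"dz": 0,"turn": 0},{"fingers": -1,"dx": -6,"dy": 12,"dz": 0,"turn": 0}]}}

```text
clock: 22.75
position: [0.4828, 0.1813, 0.2076]
ee_rot: [0.007, 1.0, -0.009, -0.013]
contact_force: [-0.2, 1.1, 0.0]
width: 0.0852
```

Emit:
{"method": "play_rows", "body": {"series": [{"fingers": -1,"dx": -9,"dy": 22,"dz": 0,"turn": 0},{"fingers": -1,"dx": -9,"dy": 22,"dz": 0,"turn": 0},{"fingers": -1,"dx": -9,"dy": 22,"dz": 0,"turn": 0},{"fingers": -1,"dx": -6,"dy": 18,"dz": 0,"turn": 0},{"fingers": -1,"dx": -4,"dy": 12,"dz": 0,"turn": 0},{"fingers": -1,"dx": -2,"dy": 6,"dz": 0,"turn": 0},{"fingers": -1,"dx": 0,"dy": 0,"dz": 0,"turn": 0}]}}

```text
clock: 23.33
position: [0.4334, 0.2919, 0.2085]
ee_rot: [0.006, 1.0, -0.006, -0.014]
contact_force: [0.2, -0.7, -1.0]
width: 0.0855
```

```bash
python3 w.py 3 .4425 .291; python3 - <<'E'
from c import *
for w in("scene","top"):
    im=get_image(w);save(im,w+"2")
    for l in("can_4_mid","can_3_mid"):
      for m in masks_of(im,l):
        p=atz(im,m["xy"],.08)[:2]
        if m["p"]>.2 and np.hypot(*(p-[.65,-.155]))<.05: print(w,m["p"],fit([(im,m["region"].astype(np.float32),None)],4,np.array([.65,-.155]),.034))
E
```

```text
expected px [273.1639 181.7513] pos [0.4334 0.2919 0.2085]
0.72 [276. 184.] 2854
fit (array([0.4434, 0.2916]), np.float64(0.02533724531531334))
scene 0.58 (array([ 0.6509, -0.1539]), np.float64(0.030578987672924995))
top 0.59 (array([ 0.6505, -0.1527]), np.float64(0.036919038742780685))
```

Can_4 is on blue to within 2 mm. Can_3 is at (.4435,.2915), so down I go.

Emit:
{"method": "play_rows", "body": {"series": [{"fingers": -1,"dx": 10,"dy": 0,"dz": -5,"turn": 0},{"fingers": -1,"dx": 0,"dy": 0,"dz": -10,"turn": 0},{"fingers": -1,"dx": 0,"dy": 0,"dz": -10,"turn": 0},{"fingers": -1,"dx": 0,"dy": 0,"dz": -10,"turn": 0},{"fingers": -1,"dx": 0,"dy": 0,"dz": -10,"turn": 0},{"fingers": -1,"dx": 0,"dy": 0,"dz": -10,"turn": 0},{"fingers": -1,"dx": 0,"dy": 0,"dz": -10,"turn": 0},{"fingers": -1,"dx": 0,"dy": 0,"dz": -10,"turn": 0},{"fingers": -1,"dx": 0,"dy": 0,"dz": -6,"turn": 0},{"fingers": -1,"dx": 0,"dy": 0,"dz": -3,"turn": 0},{"fingers": -1,"dx": 0,"dy": 0,"dz": 0,"turn": 0}]}}

```text
clock: 24.65
position: [0.4483, 0.2863, 0.1131]
ee_rot: [0.008, 1.0, -0.011, -0.016]
contact_force: [0.0, -0.3, -0.3]
width: 0.0857
```

Emit:
{"method": "play_rows", "body": {"series": [{"fingers": -1,"dx": -5,"dy": 5,"dz": 0,"turn": 0},{"fingers": -1,"dx": 0,"dy": 0,"dz": -8,"turn": 0},{"fingers": -1,"dx": 0,"dy": 0,"dz": -10,"turn": 0},{"fingers": -1,"dx": 0,"dy": 0,"dz": -10,"turn": 0},{"fingers": -1,"dx": 0,"dy": 0,"dz": -10,"turn": 0},{"fingers": -1,"dx": 0,"dy": 0,"dz": -10,"turn": 0},{"fingers": -1,"dx": 0,"dy": 0,"dz": -8,"turn": 0},{"fingers": -1,"dx": 0,"dy": 0,"dz": -5,"turn": 0},{"fingers": -1,"dx": 0,"dy": 0,"dz": -2,"turn": 0},{"fingers": -1,"dx": 0,"dy": 0,"dz": 0,"turn": 0}]}}

```text
clock: 25.48
position: [0.4436, 0.2931, 0.0457]
ee_rot: [0.006, 1.0, -0.01, -0.014]
contact_force: [-0.3, -0.5, -0.1]
width: 0.0854
```

Emit:
{"method": "play_rows", "body": {"series": [{"fingers": -1,"dx": 0,"dy": -2,"dz": 0,"turn": 0},{"fingers": -1,"dx": 0,"dy": 0,"dz": 0,"turn": 0},{"fingers": 1,"dx": 0,"dy": 0,"dz": 0,"turn": 0},{"fingers": 1,"dx": 0,"dy": 0,"dz": 0,"turn": 0},{"fingers": 1,"dx": 0,"dy": 0,"dz": 0,"turn": 0},{"fingers": 1,"dx": 0,"dy": 0,"dz": 0,"turn": 0},{"fingers": 1,"dx": 0,"dy": 0,"dz": 0,"turn": 0},{"fingers": 1,"dx": 0,"dy": 0,"dz": 0,"turn": 0},{"fingers": 1,"dx": 0,"dy": 0,"dz": 0,"turn": 0},{"fingers": 1,"dx": 0,"dy": 0,"dz": 0,"turn": 0}], "squeeze": 38}}

```text
clock: 26.32
position: [0.4445, 0.2913, 0.0473]
ee_rot: [0.006, 1.0, -0.01, -0.012]
contact_force: [0.8, 0.2, 0.0]
width: 0.0532
```

Emit:
{"method": "play_rows", "body": {"series": [{"fingers": 1,"dx": 0,"dy": 0,"dz": 12,"turn": 0},{"fingers": 1,"dx": 0,"dy": 0,"dz": 30,"turn": 0},{"fingers": 1,"dx": 0,"dy": 0,"dz": 30,"turn": 0},{"fingers": 1,"dx": 0,"dy": 0,"dz": 30,"turn": 0},{"fingers": 1,"dx": 0,"dy": 0,"dz": 30,"turn": 0},{"fingers": 1,"dx": 0,"dy": 0,"dz": 15,"turn": 0},{"fingers": 1,"dx": 6,"dy": -10,"dz": 3,"turn": 0},{"fingers": 1,"dx": 12,"dy": -20,"dz": 0,"turn": 0},{"fingers": 1,"dx": 12,"dy": -21,"dz": 0,"turn": 0},{"fingers": 1,"dx": 12,"dy": -21,"dz": 0,"turn": 0},{"fingers": 1,"dx": 12,"dy": -21,"dz": 0,"turn": 0},{"fingers": 1,"dx": 12,"dy": -21,"dz": 0,"turn": 0},{"fingers": 1,"dx": 12,"dy": -21,"dz": 0,"turn": 0},{"fingers": 1,"dx": 12,"dy": -21,"dz": 0,"turn": 0},{"fingers": 1,"dx": 12,"dy": -21,"dz": 0,"turn": 0},{"fingers": 1,"dx": 12,"dy": -21,"dz": 0,"turn": 0},{"fingers": 1,"dx": 8,"dy": -14,"dz": 0,"turn": 0},{"fingers": 1,"dx": 4,"dy": -7,"dz": 0,"turn": 0},{"fingers": 1,"dx": 0,"dy": 0,"dz": 0,"turn": 0}]}}

```text
clock: 27.9
position: [0.568, 0.0492, 0.188]
ee_rot: [0.011, 1.0, -0.009, -0.024]
contact_force: [-0.7, 1.1, -2.5]
width: 0.0534
```

Emit:
{"method": "play_rows", "body": {"series": [{"fingers": 1,"dx": 8,"dy": -12,"dz": 3,"turn": 0},{"fingers": 1,"dx": 14,"dy": -20,"dz": 0,"turn": 0},{"fingers": 1,"dx": 14,"dy": -20,"dz": 0,"turn": 0},{"fingers": 1,"dx": 14,"dy": -20,"dz": 0,"turn": 0},{"fingers": 1,"dx": 14,"dy": -20,"dz": 0,"turn": 0},{"fingers": 1,"dx": 10,"dy": -14,"dz": 0,"turn": 0},{"fingers": 1,"dx": 6,"dy": -8,"dz": 0,"turn": 0},{"fingers": 1,"dx": 2,"dy": -4,"dz": 0,"turn": 0},{"fingers": 1,"dx": 0,"dy": 0,"dz": 0,"turn": 0}]}}

```text
clock: 28.65
position: [0.6507, -0.0725, 0.1882]
ee_rot: [0.01, 1.0, -0.005, -0.028]
contact_force: [0.4, -0.1, -1.3]
width: 0.0532
```

Emit:
{"method": "play_rows", "body": {"series": [{"fingers": 1,"dx": 0,"dy": 3,"dz": -5,"turn": 0},{"fingers": 1,"dx": 0,"dy": 0,"dz": -10,"turn": 0},{"fingers": 1,"dx": 0,"dy": 0,"dz": -10,"turn": 0},{"fingers": 1,"dx": 0,"dy": 0,"dz": -10,"turn": 0},{"fingers": 1,"dx": 0,"dy": 0,"dz": -10,"turn": 0},{"fingers": 1,"dx": 0,"dy": 0,"dz": -6,"turn": 0},{"fingers": 1,"dx": 0,"dy": 0,"dz": -3,"turn": 0},{"fingers": 1,"dx": 0,"dy": 0,"dz": 0,"turn": 0}]}}

```text
clock: 29.32
position: [0.6459, -0.0632, 0.1271]
ee_rot: [0.009, 0.999, -0.002, -0.031]
contact_force: [0.3, -0.1, -1.2]
width: 0.0532
```

Emit:
{"method": "play_rows", "body": {"series": [{"fingers": 1,"dx": 4,"dy": -5,"dz": -3,"turn": 0},{"fingers": 1,"dx": 0,"dy": 0,"dz": -8,"turn": 0},{"fingers": 1,"dx": 0,"dy": 0,"dz": -8,"turn": 0},{"fingers": 1,"dx": 0,"dy": 0,"dz": -6,"turn": 0},{"fingers": 1,"dx": 0,"dy": 0,"dz": -5,"turn": 0},{"fingers": 1,"dx": 0,"dy": 0,"dz": -3,"turn": 0},{"fingers": 1,"dx": 0,"dy": 0,"dz": -1,"turn": 0},{"fingers": 1,"dx": 0,"dy": 0,"dz": 0,"turn": 0}]}}

```text
clock: 29.98
position: [0.6512, -0.0694, 0.0897]
ee_rot: [0.009, 1.0, -0.002, -0.03]
contact_force: [-0.6, 0.5, -1.4]
width: 0.0533
```

Emit:
{"method": "play_rows", "body": {"series": [{"fingers": 1,"dx": 0,"dy": 0,"dz": -4,"turn": 0},{"fingers": 1,"dx": 0,"dy": 0,"dz": -3,"turn": 0},{"fingers": 1,"dx": 0,"dy": 0,"dz": -1,"turn": 0},{"fingers": 1,"dx": 0,"dy": 0,"dz": 0,"turn": 0}]}}

```text
clock: 30.32
position: [0.6518, -0.0694, 0.0822]
ee_rot: [0.009, 1.0, -0.002, -0.029]
contact_force: [0.2, 1.0, -1.4]
width: 0.0535
```

Emit:
{"method": "play_rows", "body": {"series": [{"fingers": 1,"dx": -1,"dy": 0,"dz": -2,"turn": 0},{"fingers": 1,"dx": 0,"dy": 0,"dz": 0,"turn": 0},{"fingers": 0,"dx": 0,"dy": 0,"dz": 0,"turn": 0},{"fingers": -0.3,"dx": 0,"dy": 0,"dz": 0,"turn": 0},{"fingers": -0.6,"dx": 0,"dy": 0,"dz": 0,"turn": 0},{"fingers": -0.9,"dx": 0,"dy": 0,"dz": 0,"turn": 0},{"fingers": -1,"dx": 0,"dy": 0,"dz": 0,"turn": 0},{"fingers": -1,"dx": 0,"dy": 0,"dz": 0,"turn": 0},{"fingers": -1,"dx": 0,"dy": 0,"dz": 0,"turn": 0},{"fingers": -1,"dx": 0,"dy": 0,"dz": 0,"turn": 0}]}}

```text
clock: 31.15
position: [0.6528, -0.0697, 0.0835]
ee_rot: [0.01, 1.0, -0.002, -0.026]
contact_force: [-0.4, -0.5, -0.4]
width: 0.0857
```

Emit:
{"method": "play_rows", "body": {"series": [{"fingers": -1,"dx": 0,"dy": 0,"dz": 12,"turn": 0},{"fingers": -1,"dx": 0,"dy": 0,"dz": 30,"turn": 0},{"fingers": -1,"dx": 0,"dy": 0,"dz": 30,"turn": 0},{"fingers": -1,"dx": 0,"dy": 0,"dz": 28,"turn": 0},{"fingers": -1,"dx": -8,"dy": 6,"dz": 0,"turn": 0},{"fingers": -1,"dx": -16,"dy": 13,"dz": 0,"turn": 0},{"fingers": -1,"dx": -16,"dy": 13,"dz": 0,"turn": 0},{"fingers": -1,"dx": -16,"dy": 13,"dz": 0,"turn": 0},{"fingers": -1,"dx": -16,"dy": 13,"dz": 0,"turn": 0},{"fingers": -1,"dx": -16,"dy": 13,"dz": 0,"turn": 0},{"fingers": -1,"dx": -16,"dy": 13,"dz": 0,"turn": 0},{"fingers": -1,"dx": -16,"dy": 13,"dz": 0,"turn": 0},{"fingers": -1,"dx": -16,"dy": 13,"dz": 0,"turn": 0},{"fingers": -1,"dx": -16,"dy": 13,"dz": 0,"turn": 0},{"fingers": -1,"dx": -16,"dy": 13,"dz": 0,"turn": 0},{"fingers": -1,"dx": -16,"dy": 13,"dz": 0,"turn": 0},{"fingers": -1,"dx": -14,"dy": 11,"dz": 0,"turn": 0},{"fingers": -1,"dx": -8,"dy": 6,"dz": 0,"turn": 0},{"fingers": -1,"dx": -4,"dy": 3,"dz": 0,"turn": 0},{"fingers": -1,"dx": 0,"dy": 0,"dz": 0,"turn": 0}]}}

```text
clock: 32.82
position: [0.4287, 0.1061, 0.1977]
ee_rot: [0.01, 1.0, -0.003, -0.021]
contact_force: [-0.0, -0.1, -0.1]
width: 0.0852
```

```bash
python3 w.py 1 .431 .1048; python3 - <<'E'
from c import *
for w in("scene","top"):
    im=get_image(w);save(im,w+"3")
    for l in("can_4_mid","can_3_mid"):
      for m in masks_of(im,l):
        p=atz(im,m["xy"],.08)[:2]
        if m["p"]>.2 and np.hypot(*(p-[.65,-.069]))<.04: print(w,m["p"],fit([(im,m["region"].astype(np.float32),None)],3,np.array([.65,-.069]),.034))
E
```

```text
expected px [269.004 179.84 ] pos [0.4287 0.1061 0.1977]
0.77 [269. 182.] 1510
fit (array([0.4325, 0.1052]), np.float64(0.027566224336624146))
scene 0.82 (array([ 0.6506, -0.0703]), np.float64(0.03592931851744652))
top 0.96 (array([ 0.6495, -0.0693]), np.float64(0.056223850697278976))
```

Emit:
{"method": "play_rows", "body": {"series": [{"fingers": -1,"dx": 3,"dy": -1,"dz": -5,"turn": 0},{"fingers": -1,"dx": 0,"dy": 0,"dz": -10,"turn": 0},{"fingers": -1,"dx": 0,"dy": 0,"dz": -10,"turn": 0},{"fingers": -1,"dx": 0,"dy": 0,"dz": -10,"turn": 0},{"fingers": -1,"dx": 0,"dy": 0,"dz": -10,"turn": 0},{"fingers": -1,"dx": 0,"dy": 0,"dz": -10,"turn": 0},{"fingers": -1,"dx": 0,"dy": 0,"dz": -10,"turn": 0},{"fingers": -1,"dx": 0,"dy": 0,"dz": -10,"turn": 0},{"fingers": -1,"dx": 0,"dy": 0,"dz": -10,"turn": 0},{"fingers": -1,"dx": 0,"dy": 0,"dz": -10,"turn": 0},{"fingers": -1,"dx": 0,"dy": 0,"dz": -6,"turn": 0},{"fingers": -1,"dx": 0,"dy": 0,"dz": -3,"turn": 0},{"fingers": -1,"dx": 0,"dy": 0,"dz": 0,"turn": 0}]}}

```text
clock: 34.3
position: [0.4385, 0.1011, 0.0841]
ee_rot: [0.01, 1.0, -0.006, -0.021]
contact_force: [0.2, 0.5, 1.0]
width: 0.0856
```

Emit:
{"method": "play_rows", "body": {"series": [{"fingers": -1,"dx": -6,"dy": 4,"dz": 0,"turn": 0},{"fingers": -1,"dx": 0,"dy": 0,"dz": -8,"turn": 0},{"fingers": -1,"dx": 0,"dy": 0,"dz": -10,"turn": 0},{"fingers": -1,"dx": 0,"dy": 0,"dz": -10,"turn": 0},{"fingers": -1,"dx": 0,"dy": 0,"dz": -10,"turn": 0},{"fingers": -1,"dx": 0,"dy": 0,"dz": -8,"turn": 0},{"fingers": -1,"dx": 0,"dy": 0,"dz": -5,"turn": 0},{"fingers": -1,"dx": 0,"dy": 0,"dz": -3,"turn": 0},{"fingers": -1,"dx": 0,"dy": 0,"dz": 0,"turn": 0}]}}

```text
clock: 35.05
position: [0.4339, 0.1064, 0.0288]
ee_rot: [0.01, 1.0, -0.006, -0.017]
contact_force: [0.7, -0.5, -0.8]
width: 0.085
```

Emit:
{"method": "play_rows", "body": {"series": [{"fingers": -1,"dx": -1,"dy": -1,"dz": -5,"turn": 0},{"fingers": -1,"dx": 0,"dy": 0,"dz": -2,"turn": 0},{"fingers": -1,"dx": 0,"dy": 0,"dz": 0,"turn": 0},{"fingers": 1,"dx": 0,"dy": 0,"dz": 0,"turn": 0},{"fingers": 1,"dx": 0,"dy": 0,"dz": 0,"turn": 0},{"fingers": 1,"dx": 0,"dy": 0,"dz": 0,"turn": 0},{"fingers": 1,"dx": 0,"dy": 0,"dz": 0,"turn": 0},{"fingers": 1,"dx": 0,"dy": 0,"dz": 0,"turn": 0},{"fingers": 1,"dx": 0,"dy": 0,"dz": 0,"turn": 0},{"fingers": 1,"dx": 0,"dy": 0,"dz": 0,"turn": 0},{"fingers": 1,"dx": 0,"dy": 0,"dz": 0,"turn": 0},{"fingers": 1,"dx": 0,"dy": 0,"dz": 0,"turn": 0},{"fingers": 1,"dx": 0,"dy": 0,"dz": 0,"turn": 0}], "squeeze": 35}}

```text
clock: 36.13
position: [0.4343, 0.1054, 0.0228]
ee_rot: [0.01, 1.0, -0.006, -0.015]
contact_force: [0.1, -0.1, -1.1]
width: 0.0413
```

Emit:
{"method": "play_rows", "body": {"series": [{"fingers": 1,"dx": 0,"dy": 0,"dz": 12,"turn": 0},{"fingers": 1,"dx": 0,"dy": 0,"dz": 30,"turn": 0},{"fingers": 1,"dx": 0,"dy": 0,"dz": 30,"turn": 0},{"fingers": 1,"dx": 0,"dy": 0,"dz": 28,"turn": 0},{"fingers": 1,"dx": 8,"dy": 0,"dz": 0,"turn": 0},{"fingers": 1,"dx": 18,"dy": 1,"dz": 0,"turn": 0},{"fingers": 1,"dx": 18,"dy": 1,"dz": 0,"turn": 0},{"fingers": 1,"dx": 18,"dy": 1,"dz": 0,"turn": 0},{"fingers": 1,"dx": 18,"dy": 1,"dz": 0,"turn": 0},{"fingers": 1,"dx": 18,"dy": 1,"dz": 0,"turn": 0},{"fingers": 1,"dx": 18,"dy": 1,"dz": 0,"turn": 0},{"fingers": 1,"dx": 18,"dy": 1,"dz": 0,"turn": 0},{"fingers": 1,"dx": 18,"dy": 1,"dz": 0,"turn": 0},{"fingers": 1,"dx": 18,"dy": 1,"dz": 0,"turn": 0},{"fingers": 1,"dx": 18,"dy": 1,"dz": 0,"turn": 0},{"fingers": 1,"dx": 18,"dy": 0,"dz": 0,"turn": 0},{"fingers": 1,"dx": 14,"dy": 0,"dz": 0,"turn": 0},{"fingers": 1,"dx": 8,"dy": 0,"dz": 0,"turn": 0},{"fingers": 1,"dx": 3,"dy": 0,"dz": 0,"turn": 0},{"fingers": 1,"dx": 0,"dy": 0,"dz": 0,"turn": 0}]}}

```text
clock: 37.8
position: [0.6704, 0.1147, 0.112]
ee_rot: [0.011, 1.0, -0.006, -0.025]
contact_force: [-0.5, -0.2, -1.1]
width: 0.0411
```

Emit:
{"method": "play_rows", "body": {"series": [{"fingers": 1,"dx": 0,"dy": 0,"dz": -5,"turn": 0},{"fingers": 1,"dx": 0,"dy": 0,"dz": -9,"turn": 0},{"fingers": 1,"dx": 0,"dy": 0,"dz": -9,"turn": 0},{"fingers": 1,"dx": 0,"dy": 0,"dz": -7,"turn": 0},{"fingers": 1,"dx": 0,"dy": 0,"dz": -4,"turn": 0},{"fingers": 1,"dx": 0,"dy": 0,"dz": -2,"turn": 0},{"fingers": 1,"dx": 0,"dy": 0,"dz": 0,"turn": 0}]}}

```text
clock: 38.38
position: [0.6648, 0.1148, 0.0706]
ee_rot: [0.011, 1.0, -0.005, -0.028]
contact_force: [0.3, -0.8, -0.1]
width: 0.0411
```

Emit:
{"method": "play_rows", "body": {"series": [{"fingers": 1,"dx": 6,"dy": 0,"dz": -4,"turn": 0},{"fingers": 1,"dx": 0,"dy": 0,"dz": -4,"turn": 0},{"fingers": 1,"dx": 0,"dy": 0,"dz": -2,"turn": 0},{"fingers": 1,"dx": 0,"dy": 0,"dz": 0,"turn": 0}]}}

```text
clock: 38.72
position: [0.6721, 0.1149, 0.0603]
ee_rot: [0.011, 1.0, -0.005, -0.027]
contact_force: [0.0, -0.2, -2.2]
width: 0.0414
```

Emit:
{"method": "play_rows", "body": {"series": [{"fingers": 1,"dx": -1,"dy": 0,"dz": -3,"turn": 0},{"fingers": 1,"dx": 0,"dy": 0,"dz": -1,"turn": 0},{"fingers": 1,"dx": 0,"dy": 0,"dz": 0,"turn": 0},{"fingers": 0.2,"dx": 0,"dy": 0,"dz": 0,"turn": 0},{"fingers": -0.2,"dx": 0,"dy": 0,"dz": 0,"turn": 0},{"fingers": -0.6,"dx": 0,"dy": 0,"dz": 0,"turn": 0},{"fingers": -0.8,"dx": 0,"dy": 0,"dz": 0,"turn": 0},{"fingers": -0.8,"dx": 0,"dy": 0,"dz": 0,"turn": 0},{"fingers": -0.8,"dx": 0,"dy": 0,"dz": 0,"turn": 0},{"fingers": -0.8,"dx": 0,"dy": 0,"dz": 0,"turn": 0}]}}

```text
clock: 39.55
position: [0.672, 0.115, 0.0577]
ee_rot: [0.011, 1.0, -0.005, -0.026]
contact_force: [-0.8, 1.2, 0.4]
width: 0.0768
```

Emit:
{"method": "play_rows", "body": {"series": [{"fingers": -0.8,"dx": 0,"dy": 0,"dz": 12,"turn": 0},{"fingers": -0.8,"dx": 0,"dy": 0,"dz": 30,"turn": 0},{"fingers": -0.8,"dx": 0,"dy": 0,"dz": 30,"turn": 0},{"fingers": -0.8,"dx": 0,"dy": 0,"dz": 30,"turn": 0},{"fingers": -0.8,"dx": 0,"dy": 0,"dz": 30,"turn": 0},{"fingers": -0.8,"dx": -10,"dy": 0,"dz": 10,"turn": 0},{"fingers": -0.8,"dx": -20,"dy": 0,"dz": 0,"turn": 0},{"fingers": -0.8,"dx": -30,"dy": 0,"dz": 0,"turn": 0},{"fingers": -0.8,"dx": -30,"dy": 0,"dz": 0,"turn": 0},{"fingers": -0.8,"dx": -30,"dy": 0,"dz": 0,"turn": 0},{"fingers": -0.8,"dx": -30,"dy": 0,"dz": 0,"turn": 0},{"fingers": -0.8,"dx": -30,"dy": 0,"dz": 0,"turn": 0},{"fingers": -0.8,"dx": -20,"dy": 0,"dz": 0,"turn": 0},{"fingers": -0.8,"dx": -10,"dy": 0,"dz": 0,"turn": 0},{"fingers": -0.8,"dx": 0,"dy": 0,"dz": 0,"turn": 0}]}}

```text
clock: 40.8
position: [0.4432, 0.1138, 0.2098]
ee_rot: [0.011, 1.0, -0.006, -0.027]
contact_force: [-0.0, -0.4, -0.9]
width: 0.0768
```

```bash
python3 - <<'E'
from c import *
tg={1:(.6705,.1155),2:(.669,.0247),3:(.65,-.069),4:(.651,-.154)}
for w in("scene","top"):
    im=get_image(w);save(im,w+"4")
    for k in tg:
      for m in masks_of(im,f"can_{k}_mid"):
        p=atz(im,m["xy"],.07)[:2]
        if m["p"]>.2:
            j=min(tg,key=lambda j:np.hypot(*(p-tg[j])))
            print(w,"asked",k,"slot",j,round(m["p"],2),fit([(im,m["region"].astype(np.float32),None)],j,np.array(tg[j]),.034),"coaster",tg[j])
    for l in("salt_pot","measuring_cup"):
        for m in masks_of(im,l):
            if m["p"]>.2: print(w,l,m["xy"])
E
```

```text
scene asked 1 slot 3 0.73 (array([ 0.6509, -0.0703]), np.float64(0.03944989666342735)) coaster (0.65, -0.069)
scene asked 1 slot 1 0.68 (array([0.6722, 0.113 ]), np.float64(0.07620389014482498)) coaster (0.6705, 0.1155)
scene asked 2 slot 2 0.91 (array([0.6708, 0.0266]), np.float64(0.04498239606618881)) coaster (0.669, 0.0247)
scene asked 3 slot 3 0.95 (array([ 0.6513, -0.0705]), np.float64(0.038106538355350494)) coaster (0.65, -0.069)
scene asked 4 slot 4 0.89 (array([ 0.6514, -0.154 ]), np.float64(0.027767248451709747)) coaster (0.651, -0.154)
scene asked 4 slot 1 0.36 (array([0.6711, 0.1136]), np.float64(0.04814356565475464)) coaster (0.6705, 0.1155)
scene salt_pot [154.5, 238.4]
scene salt_pot [95.9, 273.4]
scene measuring_cup [367.0, 230.7]
top asked 1 slot 1 0.84 (array([0.6709, 0.1143]), np.float64(0.04736842215061188)) coaster (0.6705, 0.1155)
top asked 2 slot 2 0.67 (array([0.6694, 0.0271]), np.float64(0.055197011679410934)) coaster (0.669, 0.0247)
top asked 3 slot 3 0.84 (array([ 0.6501, -0.0694]), np.float64(0.17150473594665527)) coaster (0.65, -0.069)
top asked 4 slot 4 0.62 (array([ 0.6502, -0.1534]), np.float64(0.04706212505698204)) coaster (0.651, -0.154)
top salt_pot [390.5, 145.5]
top salt_pot [342.4, 160.5]
top measuring_cup [161.6, 133.0]
```

View pics/scene4.png

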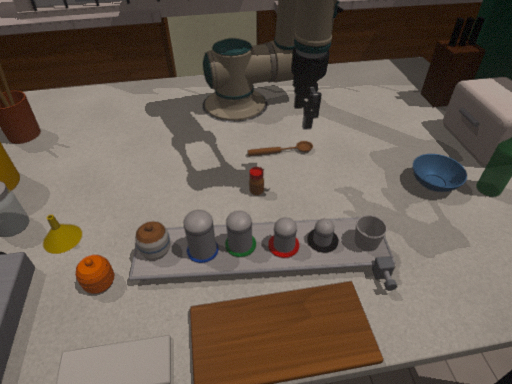

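The picture shows all four canisters upright on the coasters: largest on blue (200,235) beside the salt pot, then green (240,232), red (285,235) and smallest on black (323,233) beside the cup. The arm is clear, so I'm handing in.

```bash
python3 -c "
from rig import *
print(sign_off())"
```

```text
the job is handed in; nothing more can be done
None
```

All four canisters are standing on the coasters in order of size, and I handed the job in at about 41 s of the 107 s allowed. From the salt pot to the measuring cup they are can_4 on blue, can_3 on green, can_2 on red and can_1 on black.

**Last checks:**
- **Centring:** the scene and top views both put every canister within about 3 mm of its coaster's centre, against the 12 mm allowed.
- **Upright and clear:** all four look upright in the last scene picture. The gripper was open and well away from them.
- **Salt pot and cup:** their positions in the pictures are unchanged to within the networks' usual scatter.

**What disagreed:**
- The scene camera read x about 3 mm larger than the top camera.
- Triangulated coaster tops came out at about 30 mm rather than the stated 34 mm.
- Colour measurement of the red coaster failed in the top view, so its centre rests on the scene view corrected for that 3 mm. The top-view network mask and the wrist view agreed to within about 6 mm.
- In the top view, can_3's outline fitted less well than the others (17% mismatch), but its position agreed with the scene view.
- The tool tilted by up to about 0.06 rad during the moves and could not be levelled through the interface.

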